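# Stow the overhauled winch pawls and close the watertight spares case

### The job

Put every bronze winch pawl that lies on the counter into the navy spares case, swing any turnbutton that hangs over its mouth clear, set the loose orange lid on the case and press it down until it is fully home and level all round. Then turn both steel turnbuttons square across the lid to secure it, and leave the other stock on the counter where it is.

Things in the scene. Friction and masses are not known exactly. Their poses are not given: they have to be found in the camera images.
- case: dark navy-blue open-topped spares case, standing fast on the counter: 140 mm (its x) by 180 mm (its y), rim 70 mm up, walls and floor 6 mm thick (inside 128 x 168 mm, 64 mm deep). A lug with a steel turnbutton sticks out at each end (y = +110 and -110 mm), to 108 mm above the counter. Origin: centre of its underside; z up
- case_rim (a point): centre of the mouth, level with the top of the walls; axes as the case. A black seal of stiff slow-recovery foam, in four straight lengths, stands 6 mm proud of the rim: a lid just laid on rests 6 mm too high. Pressing on the middle of the lid with 15 to 20 N squeezes the foam flush with the rim, and it stays down
- lid: loose orange lid, right way up on the counter, 300 g: flange 140 (x) by 180 (y) by 8 mm over a plug 120 x 160 x 12 mm (lowest 5 mm: 112 x 152) that enters the mouth with 4 mm to spare each side; fits either way round. On top in the middle a black grip rib 14 (x) by 90 (y) by 26 mm high. Origin: centre of the plug's underside; flange top at z = 20 mm, rib top 46 mm
- lid_flange (a point): centre of the underside of the lid's flange, 12 mm above the lid's origin; it coincides with case_rim when the lid is fully home
- turn_left (a joint): turnbutton at the case's +y end, rad: 0 when its bar (72 x 16 x 6 mm) lies along the case's x, clear of the lid; grows anticlockwise seen from above to 1.6; below 0.3 the lid can pass; at 1.57 the bar is square across the lid's end, 16 mm over it. Stays where left (friction 0.05 N m). Swings 2 mm above a lid fully home; a proud lid blocks it
- turn_left_grip (a point): on that turnbutton's pivot axis, halfway up its upright steel thumb wing, which is 11 mm thick, 34 mm long and 22 mm high and stands on the bar (11 mm below to 11 mm above this point); x along wing and bar, z up; 97 mm above the case's underside
- turn_right (a joint): the same for the turnbutton at the case's -y end: 0 clear of the lid, grows anticlockwise seen from above (the same way round as the left one), 1.57 square across the lid, friction 0.05 N m
- turn_right_grip (a point): the same point on the thumb wing of the turnbutton at the case's -y end
- pawl_1: bronze winch pawl, one of three to five, lying on the counter: 66 mm long, 16 mm thick, 140 g; round eye boss 24 mm across with a dark hole at one end, straight arm 14 mm wide, slightly bent nose. Origin: underside, middle of the straight arm (straight for 11 mm either side), the place to grip it across; x along the arm, boss end at -36 mm, nose at +30 mm; z up through the thickness.
- pawl_2: bronze winch pawl, one of three to five, lying on the counter: 66 mm long, 16 mm thick, 140 g; round eye boss 24 mm across with a dark hole at one end, straight arm 14 mm wide, slightly bent nose. Origin: underside, middle of the straight arm (straight for 11 mm either side), the place to grip it across; x along the arm, boss end at -36 mm, nose at +30 mm; z up through the thickness.
- pawl_3: bronze winch pawl, one of three to five, lying on the counter: 66 mm long, 16 mm thick, 140 g; round eye boss 24 mm across with a dark hole at one end, straight arm 14 mm wide, slightly bent nose. Origin: underside, middle of the straight arm (straight for 11 mm either side), the place to grip it across; x along the arm, boss end at -36 mm, nose at +30 mm; z up through the thickness.
- pawl_4: bronze winch pawl, one of three to five, lying on the counter: 66 mm long, 16 mm thick, 140 g; round eye boss 24 mm across with a dark hole at one end, straight arm 14 mm wide, slightly bent nose. Origin: underside, middle of the straight arm (straight for 11 mm either side), the place to grip it across; x along the arm, boss end at -36 mm, nose at +30 mm; z up through the thickness.
- pawl_5: bronze winch pawl, one of three to five, lying on the counter: 66 mm long, 16 mm thick, 140 g; round eye boss 24 mm across with a dark hole at one end, straight arm 14 mm wide, slightly bent nose. Origin: underside, middle of the straight arm (straight for 11 mm either side), the place to grip it across; x along the arm, boss end at -36 mm, nose at +30 mm; z up through the thickness.
- belaying_pin: iron belaying pin lying at the right, 295 mm long, 25 mm thick, along its x; origin in the middle underneath. Other stock, to be left alone.
- deadlight_rim: chromed ring, 170 mm across and 16 mm high, origin at the centre of its underside. Other stock, to be left alone.
- gooseneck: brass boom gooseneck on a 60 x 90 mm base plate, 96 mm high, origin under the plate. Other stock, to be left alone.
- mooring_cleat: steel mooring cleat, 156 mm long, 52 mm high, origin under its middle. Other stock, to be left alone.
- sheave: black grooved sheave wheel lying flat, 66 mm across, 20 mm high, origin at the centre of its underside. Other stock, to be left alone.

How it is judged (in metres and radians):
On the way, in this order (a step that is already met when the one before it is completed fails the run):
1. every pawl lies in the case (x of pawl_1 in the frame of case between -0.064 and 0.064 m and y of pawl_1 in the frame of case between -0.084 and 0.084 m and z of pawl_1 in the frame of case between 0 and 0.058 m and x of pawl_2 in the frame of case between -0.064 and 0.064 m and y of pawl_2 in the frame of case between -0.084 and 0.084 m and z of pawl_2 in the frame of case between 0 and 0.058 m and x of pawl_3 in the frame of case between -0.064 and 0.064 m and y of pawl_3 in the frame of case between -0.084 and 0.084 m and z of pawl_3 in the frame of case between 0 and 0.058 m and x of pawl_4 in the frame of case between -0.064 and 0.064 m and y of pawl_4 in the frame of case between -0.084 and 0.084 m and z of pawl_4 in the frame of case between 0 and 0.058 m and x of pawl_5 in the frame of case between -0.064 and 0.064 m and y of pawl_5 in the frame of case between -0.084 and 0.084 m and z of pawl_5 in the frame of case between 0 and 0.058 m), for 0.2 s.
2. the lid is pressed fully home, level (x of lid_flange in the frame of case_rim between -0.006 and 0.006 m and y of lid_flange in the frame of case_rim between -0.006 and 0.006 m and z of lid_flange in the frame of case_rim between -0.003 and 0.002 m and angle between the z axis of lid and the z axis of case, either way round below 0.02 rad and angle between lid's own z axis and vertical below 0.2 rad), for 0.3 s.
3. both turnbuttons are turned across the seated lid (all of step 2 and value of joint each of turn_left, turn_right above 1.25 rad), for 0.2 s.
At the end, for the whole second after the job is handed in: Every pawl is inside the case; the lid is at rest with its flange less than 2 mm above the rim, within 6 mm of centred in x and y and level with the case within 0.02 rad; both turnbuttons stand at more than 1.25 rad (square across is 1.57) (all of step 1 and all of step 3 and linear speed of lid below 0.02 m/s); the robot touches nothing.
It fails at once if other stock on the counter is shifted by more than 30 mm (distance of any of belaying_pin, deadlight_rim, gooseneck, mooring_cleat, sheave from where it was at the start of the episode above 0.03 m).
Of pawl_1, pawl_2, pawl_3, pawl_4, pawl_5 only 3 to 5 are there at a start; the rules pass over those that are not, and their reading is None.
At some moment in a run one of pawl_1, pawl_2, pawl_3, pawl_4, pawl_5, lid may be knocked a few centimetres aside while the robot is not near it.
Once in a run the grip may slacken for a moment while it holds something.
It also fails if it takes over 210 s, if anything falls off the work surface, if the arm or the gripper's body presses on something with over 40 N, if the wrist force passes 120 N, or if a joint passes its speed limit or range.

### The arm

A 6-joint arm with a two-finger parallel gripper is mounted at the origin on the work surface. World frame = base frame: x ahead of the robot, y to its left, z up, the work surface at z = 0. Lengths are in mm, angles in rad, forces in N, time in s.
With the tool pointing down it reaches from about 200 to 875 mm from the base axis. Payload 3.4 kg.
Tool frame: the origin (TCP) lies between the finger pads; the fingertips stand 25 mm ahead of it and the grasp point (between the pads) lies 6 mm ahead of it (bot.tcp_to_tips is the distance from the TCP to the fingertips, in mm); z points along the fingers, y is the line along which they close (so a half turn about z gives the same grasp; the last joint's range is limited). The gripper opens to 94 mm and grips with 3 to 60 N. Pads are 16 mm wide; open, the fingers measure 119 mm over their backs; the gripper's body (75 mm by 177 mm) begins 78 mm behind the grasp point.
Start: joints at [0.993, 0.276, 1.505, -0, 1.361, -0.121], TCP at [253.641, 516.071, 230.493] pointing down, gripper open.
Joint ranges: [-2.89, 2.89], [-0.75, 2.08], [0.22, 2.7], [-1.18, 4.32], [0.11, 2.71], [-2.7, 2.7]. Speed limits (rad/s): [2.57, 2.57, 3.14, 3.14, 3.14, 3.14].

### API

Orientations are given as a 3x3 rotation matrix whose columns are the frame's x, y, z axes.
In Python, from rig import readout, eyes, job, bot gives the robot as it stands.
- The arm moves only by the shell command python3 -m pendant 'ROWS' [FORCE]. ROWS is a JSON object of lists of equal length, an entry for each row: "angular": the turn, a rotation vector about the tool's x, y, z in rad, a list of three; "dp": the shift along the tool's x, y, z in mm, a list of three; "grip": the closure, from 0 (fully open) to 1 (shut). A call has 1 to 8 rows; each row is the pose to reach, as a shift and turn from the pose commanded when the call began, along the tool's axes at that moment; what a row does not reach only later rows make up. A row lasts 1/10 s, in which the tool goes at most 50 mm and 8.59 degrees, less where a joint would pass 70% of its speed; a pose out of reach is approached as far as the arm can. A call with a gripper value outside its range is refused whole. The fingers move at their own pace and stop on an object; FORCE is the grip in N (left out, the last holds). Time passes only in rows, so rows that repeat a pose let the fingers close. It gives the time, the measured TCP pose, the force, the opening and the grip force at its end, in the units of the state.
- readout.get_state(): the state, without advancing time (a new reading comes with each control period).
- eyes.grab_frame(name): name is "side" or "top" or "wrist"; returns a dict with "pixels" (384x512x3 uint8, blue, green, red), "depth" (384x512 float32, mm along the optical axis (not along the pixel's ray), 0 where there is no reading), "intrinsics" (3x3 intrinsics, pixels), "R" (3x3) and "t" (3): a world point X has camera coordinates R X + t. Camera axes: x right, y down, z forward; pixel columns grow to the right and rows downward; lengths in mm; the calibration is good to about 2 mm. The wrist camera is an equidistant fisheye: a pixel r from the principal point sees the ray r / f radians off the axis. A picture is of the moment at which its call begins.
- job.close_job(): hands the job in; it is judged then, once.
The state is a dict: "t": time; "q": joint angles; "dq": joint speeds; "joint_efforts": joint torques, N m; "position": TCP position; "ee_rot": TCP orientation; "ft_force": force on the tool from outside, world axes, zero at the start; "moment": the same for the moment, N m; "grip_width": finger opening in mm; "gripper_force": force on a finger pad.
Only numpy, scipy, OpenCV 4.12 (cv2) and the standard library are available. Lean on these libraries where they do the work, as an engineer would, in place of code of your own. Each camera call takes 0.05 s, during which the arm holds its last target. There are 200 camera calls.

## Working session

There is one attempt and no reset: what is moved stays moved. The work goes in short steps, Python scripts to look and compute and a shell command to move; the robot and the scene stay as the last step left them, time stands still between calls to the robot, and variables do not carry over. Pictures are saved under pics/ and viewed, at most 14 in all, crops included, and the job is handed in when it is done.

```bash
ls; mkdir -p pics; cat > h.py <<'E'
import numpy as np, cv2
from rig import readout, eyes, job, bot
def grab(n,save=None):
    f=eyes.grab_frame(n)
    f={k:np.array(v) if not isinstance(v,str) else v for k,v in f.items()}
    if save:
        cv2.imwrite('pics/'+save+'.png',f['pixels']); np.savez('pics/'+save+'.npz',**f)
    return f
def cloud(f):
    "world xyz for every pixel (pinhole cameras)"
    d=f['depth'];K=f['intrinsics'];v,u=np.mgrid[:d.shape[0],:d.shape[1]]
    P=np.stack([(u-K[0,2])/K[0,0]*d,(v-K[1,2])/K[1,1]*d,d],-1)
    return (P-f['t'])@f['R']
E
python3 - <<'E'
from h import *
for n in('top','side'):
    f=grab(n,n+'0'); print(n,f['intrinsics'].tolist(),(-f['R'].T@f['t']).round(),f['R'].round(3).tolist())
s=readout.get_state(); print({k:np.round(v,3).tolist() for k,v in s.items()})
E
```

```text
pics
top [[482.5741475615912, 0.0, 257.0325874229554], [0.0, 482.5741475615912, 191.79906400584946], [0.0, 0.0, 1.0]] [ 540.   -2. 1585.] [[0.003, -1.0, -0.0], [-0.999, -0.003, -0.035], [0.035, 0.0, -0.999]]
side [[375.22549164748426, 0.0, 255.07412232558835], [0.0, 375.22549164748426, 191.07933803741955], [0.0, 0.0, 1.0]] [344. 778. 809.] [[-0.952, -0.305, 0.012], [-0.209, 0.624, -0.753], [0.222, -0.72, -0.658]]
{'t': 0.1, 'q': [0.993, 0.277, 1.506, -0.0, 1.361, -0.121], 'dq': [-0.002, -0.001, -0.004, -0.0, -0.002, 0.001], 'joint_efforts': [0.002, -40.546, -23.778, 0.071, 0.03, -0.0], 'position': [253.349, 515.641, 229.702], 'ee_rot': [[-0.897, 0.441, -0.001], [0.441, 0.897, -0.001], [0.0, -0.002, -1.0]], 'ft_force': [-0.132, -0.753, -0.514], 'moment': [0.034, -0.012, -0.075], 'gripper_force': 0.0, 'grip_width': 93.894}
```

View pics/top0.png

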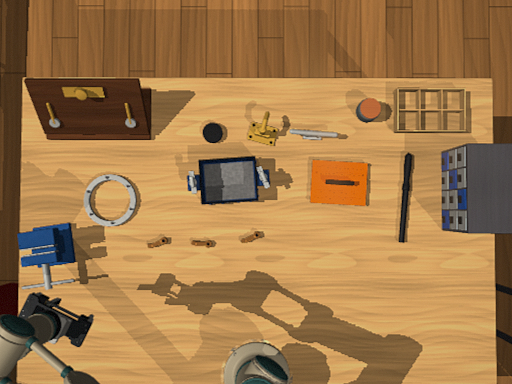

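View pics/side0.png

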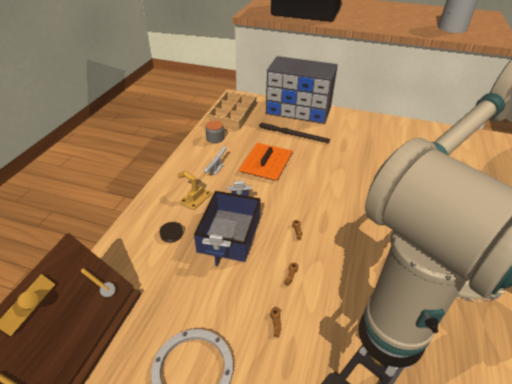

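The top view shows the case at (228,180), the lid at (340,182) and three pawls at (159,240), (203,242) and (252,237). The side view shows the same three pawls. The case's turnbuttons are at (194,182) and (264,178).

```bash
python3 - <<'E'
from h import *
ims=[]
for n in('top0','side0'):
    f=dict(np.load(f'pics/{n}.npz')); C=cloud(f); hsv=cv2.cvtColor(f['pixels'],cv2.COLOR_BGR2HSV)
    z=C[...,2]; print(n,'table z',np.median(z[(abs(C[...,0]-330)<25)&(abs(C[...,1])<300)]))
    # things 8..30 mm high in the pawl strip
    m=(z>7)&(z<30)&(C[...,0]>200)&(C[...,0]<460)&(abs(C[...,1])<400)
    k,l,st,c=cv2.connectedComponentsWithStats(m.astype(np.uint8))
    for i in range(1,k):
        if st[i,4]>15:
            p=C[l==i]; xy=p[:,:2]; mu=(xy.max(0)+xy.min(0))/2; r=cv2.minAreaRect(xy.astype(np.float32)); print(' blob',st[i].tolist(),np.round(r[0]),np.round(r[1]),round(r[2]),'z95',np.percentile(p[:,2],90).round(1))
    m=(hsv[...,0]<15)&(hsv[...,1]>200)&(hsv[...,2]>150)&(z>5)&(z<60)
    k,l,st,c=cv2.connectedComponentsWithStats(m.astype(np.uint8)); i=1+st[1:,4].argmax()
    p=C[l==i];r=cv2.minAreaRect(p[:,:2].astype(np.float32)); print(' lid',np.round(r[0],1),np.round(r[1],1),round(r[2],1),'z',np.median(p[:,2]))
    # case: rim heights
    m=(z>60)&(z<85)&(abs(C[...,0]-600)<140)&(abs(C[...,1]-90)<150)
    p=C[m]; print(' case n',len(p)); r=cv2.minAreaRect(p[:,:2].astype(np.float32)); print(np.round(r[0],1),np.round(r[1],1),round(r[2],1),np.median(p[:,2]))
    m=(z>88)&(z<112)&(abs(C[...,0]-600)<140)&(abs(C[...,1]-90)<150)
    k,l,st,c=cv2.connectedComponentsWithStats(m.astype(np.uint8))
    for i in range(1,k):
        p=C[l==i]; r=cv2.minAreaRect(p[:,:2].astype(np.float32)); print(' high',st[i].tolist(),np.round(r[0],1),np.round(r[1],1),round(r[2],1),p[:,2].max())
f=np.load('pics/top0.npz')['pixels']
cv2.imwrite('pics/c1.png',np.vstack([cv2.resize(f[145:215,175:290],None,fx=5,fy=5,interpolation=2),cv2.resize(f[225:255,145:270],(575,138),interpolation=2)]))
E
```

```text
top0 table z 0.18162668716487826
 blob [242, 234, 19, 10, 86] [445.  18.] [17. 64.] 25 z95 19.3
 blob [147, 237, 21, 12, 106] [431. 322.] [22. 68.] 17 z95 20.7
 blob [191, 239, 21, 10, 111] [427. 180.] [66. 26.] 85 z95 20.6
 lid [ 626.2 -267.4] [179.3 137.6] 86.7 z 20.722752768501593
 case n 668
[631.9  88.3] [139.7 259.1] 4.4 73.11970060966145
 high [259, 168, 9, 15, 62] [644.2 -18. ] [43.8 22.1] 38.2 111.85572323856742
 high [190, 171, 5, 3, 5] [652.3 201.3] [14.   2.8] 63.6 89.51452102181838
 high [189, 175, 8, 18, 69] [617.8 196.8] [50.8 21.3] 17.2 111.23423884378263
 high [264, 184, 6, 2, 6] [615.1 -31. ] [ 3.2 15.5] 0.0 91.89282874037437
 high [266, 187, 1, 1, 1] [607.5 -29.5] [0. 0.] 0.0 88.67410830068918
 high [196, 189, 1, 1, 1] [600.6 187.6] [0. 0.] 0.0 89.6223302781824
side0 table z -1.3376750774157395
 blob [294, 220, 9, 19, 98] [445.  24.] [19. 69.] 20 z95 16.2
 blob [285, 263, 13, 22, 145] [425. 183.] [22. 67.] 1 z95 16.9
 blob [271, 308, 10, 29, 199] [429. 327.] [21. 68.] 16 z95 16.6
 lid [ 625.8 -260.9] [182.7 138.9] 86.6 z 18.471995883870527
 case n 1060
[629.9  95.4] [140.7 257.4] 4.2 70.85545104204374
 high [234, 181, 12, 9, 86] [636.8 -13.3] [32.6 16.9] 10.5 108.5107431234762
 high [228, 188, 1, 1, 1] [667.4   1.1] [0. 0.] 0.0 88.33126994853646
 high [230, 188, 1, 1, 1] [ 6.616e+02 -3.000e-01] [0. 0.] 0.0 88.74438585464719
 high [210, 235, 14, 11, 109] [621.2 205.4] [18.6 32.6] 88.9 108.64604285350318
```

View pics/c1.png

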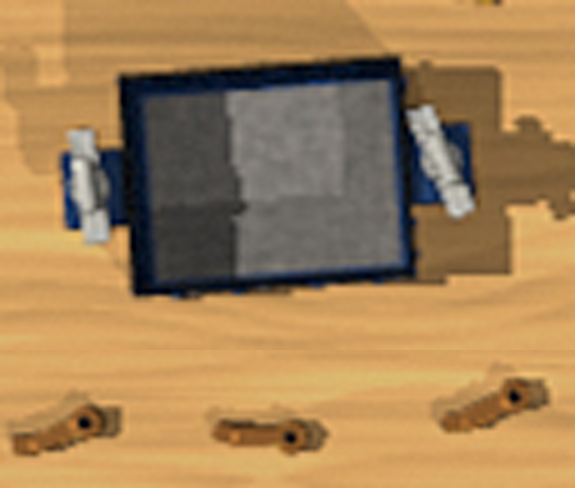

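The left turnbutton is nearly clear, at about 0.06 rad. The right one stands about 0.3 rad off. Each pawl's boss is toward −y, on the right in the image. Next I'll look with the wrist camera.

```bash
cat >> h.py <<'E'
from scipy.spatial.transform import Rotation as Ro
def plan(x,y,z,yaw,s=None,label=''):
    "print dp, angular for TCP at x,y,z pointing down, closing line at yaw deg (mod 180, nearest reachable printed)"
    s=s or readout.get_state(); R=np.array(s['ee_rot']); p=np.array(s['position'])
    yaw=np.radians(yaw); ty=np.array([np.cos(yaw),np.sin(yaw),0]); tz=np.array([0,0,-1.]); T=np.stack([np.cross(ty,tz),ty,tz],1)
    w=Ro.from_matrix(R.T@T).as_rotvec(); dp=R.T@(np.array([x,y,z])-p)
    print(label,'dp',dp.round(1).tolist(),'ang',w.round(4).tolist(),'q6~',np.round(np.arctan2(y,x)-yaw,2),'rows',np.ceil(max(np.linalg.norm(dp)/50,np.degrees(np.linalg.norm(w))/8.59)))
    return {'position':np.array([x,y,z]),'ee_rot':T}
def wcloud(f):
    d=f['depth'];K=f['intrinsics'];v,u=np.mgrid[:d.shape[0],:d.shape[1]]
    a=(u-K[0,2])/K[0,0];b=(v-K[1,2])/K[1,1];th=np.hypot(a,b);g=np.where(th>1e-6,np.tan(th)/np.maximum(th,1e-9),1)
    return (np.stack([a*g*d,b*g*d,d],-1)-f['t'])@f['R']
E
python3 -c "
from h import *
plan(440,150,330,0)"
```

```text
dp [-328.8, -246.0, -100.0] ang [-0.0016, 0.0008, 1.114] q6~ 0.33 rows 9.0
```

```bash
python3 -m pendant '{"dp":[[-329,-246,-100],[-329,-246,-100],[-329,-246,-100],[-329,-246,-100],[-329,-246,-100],[-329,-246,-100],[-329,-246,-100],[-329,-246,-100]],"angular":[[0,0,1.114],[0,0,1.114],[0,0,1.114],[0,0,1.114],[0,0,1.114],[0,0,1.114],[0,0,1.114],[0,0,1.114]],"grip":[0,0,0,0,0,0,0,0]}'
python3 -m pendant '{"dp":[[0,0,0],[0,0,0],[0,0,0]],"angular":[[0,0,0.05],[0,0,0.05],[0,0,0.05]],"grip":[0,0,0]}'
python3 - <<'E'
from h import *
s=readout.get_state(); print(np.round(s['position'],1),np.round(s['ee_rot'],3).tolist())
f=grab('wrist','w0'); print(f['intrinsics'].round(1).tolist(),(-f['R'].T@f['t']).round(1),f['R'].round(3).tolist())
C=wcloud(f); print(np.median(C[...,2][C[...,2]<10]))
E
```

```text
t: 0.9
position: [430.6, 168.1, 325.4]
ee_rot: [[0.004, 1.0, -0.0], [1.0, -0.004, 0.0], [0.0, -0.0, -1.0]]
ft_force: [1.0, 0.4, -0.3]
grip_width: 94.0
gripper_force: 0.0
t: 1.2
position: [429.9, 170.0, 324.6]
ee_rot: [[0.049, 0.999, -0.001], [0.999, -0.049, 0.0], [0.0, -0.001, -1.0]]
ft_force: [0.4, 0.6, 0.1]
grip_width: 94.2
gripper_force: 0.0
[429.9 170.  324.6] [[0.049, 0.999, -0.001], [0.999, -0.049, 0.0], [0.0, -0.001, -1.0]]
[[297.3, 0.0, 255.6], [0.0, 297.3, 186.9], [0.0, 0.0, 1.0]] [433.3 253.2 478.5] [[0.999, -0.048, -0.001], [-0.046, -0.958, 0.283], [-0.014, -0.283, -0.959]]
-0.3785237017858534
```

View pics/w0.png

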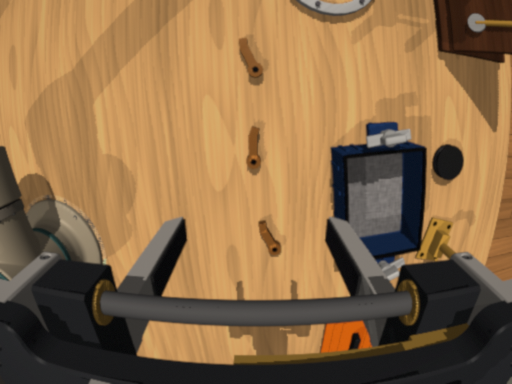

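The wrist view shows the pawls at (252,58), (254,148) and (270,238), bosses toward −y. The case is at (382,190).

```bash
cat >> h.py <<'E'
def pawls(f,C,x0=380,x1=490,y0=-80,y1=400):
    z=C[...,2]; hsv=cv2.cvtColor(f['pixels'],cv2.COLOR_BGR2HSV)
    m=(z>7)&(z<30)&(C[...,0]>x0)&(C[...,0]<x1)&(C[...,1]>y0)&(C[...,1]<y1)
    k,l,st,c=cv2.connectedComponentsWithStats(m.astype(np.uint8))
    for i in range(1,k):
        if st[i,4]<40: continue
        p=C[l==i]; xy=p[:,:2].astype(np.float32); r=cv2.minAreaRect(xy); b=cv2.boxPoints(r)
        e=max((b[1]-b[0],b[2]-b[1]),key=np.linalg.norm); e=e/np.linalg.norm(e); mu=np.array(r[0])
        t=(xy-mu)@e; n=np.array([-e[1],e[0]]); w=(xy-mu)@n; L=max(r[1])/2
        wp=np.ptp(w[t>L-24]);wm=np.ptp(w[t<-L+24])
        if wp>wm: e=-e; t=-t   # e from boss to nose
        n=np.array([-e[1],e[0]]); w=(xy-mu)@n
        o=mu+3*e; a=abs(t-3)<11; o=o+n*(w[a].max()+w[a].min())/2
        aa=np.polyfit(t[a],w[a],1)[0]
        print('pawl origin',o.round(1),'axis deg',np.degrees(np.arctan2(e[1],e[0])).round(1),'arm fit',np.degrees(np.arctan(aa)).round(1),'size',np.round(r[1],1),'bossw',wp.round(),wm.round(),'top z',np.percentile(p[:,2],80).round(1))
E
python3 - <<'E'
from h import *
for n in('top0','side0','w0'):
    f=dict(np.load(f'pics/{n}.npz')); C=(wcloud if n=='w0' else cloud)(f); print(n); pawls(f,C)
# case in wrist: rim + grips
z=C[...,2]
R=(abs(C[...,0]-625)<140)&(abs(C[...,1]-92)<160)
for lo,hi in((62,82),(100,115)):
    m=R&(z>lo)&(z<hi); k,l,st,c=cv2.connectedComponentsWithStats(m.astype(np.uint8))
    for i in range(1,k):
        if st[i,4]>15:
            p=C[l==i]; r=cv2.minAreaRect(p[:,:2].astype(np.float32)); print(lo,st[i].tolist(),np.round(r[0],1),np.round(r[1],1),round(r[2],1),np.median(p[:,2]).round(1))
plan(0,0,0,0)
E
```

```text
top0
pawl origin [444.6  19.8] axis deg 120.1 arm fit -7.0 size [22.  65.3] bossw 22.0 18.0 top z 18.7
pawl origin [426.7 324.3] axis deg 107.1 arm fit 4.3 size [22.5 68.4] bossw 22.0 16.0 top z 19.4
pawl origin [425.1 182.8] axis deg 84.8 arm fit 9.1 size [66.2 26.4] bossw 25.0 26.0 top z 19.1
side0
pawl origin [443.9  26.2] axis deg 109.9 arm fit 5.3 size [21.8 70.8] bossw 22.0 15.0 top z 15.3
pawl origin [425.7 186.2] axis deg 90.7 arm fit 2.3 size [22.  67.4] bossw 22.0 17.0 top z 16.1
pawl origin [425.7 329.3] axis deg 105.8 arm fit 5.1 size [21.4 67.6] bossw 21.0 14.0 top z 16.1
w0
pawl origin [423.9 326.7] axis deg 107.0 arm fit 6.6 size [23.9 67. ] bossw 24.0 16.0 top z 16.3
pawl origin [424.9 184.8] axis deg 87.3 arm fit 5.7 size [66.9 22.3] bossw 16.0 22.0 top z 16.3
pawl origin [442.5  24.1] axis deg 110.5 arm fit 5.6 size [22.6 67.6] bossw 23.0 15.0 top z 16.3
62 [368, 122, 30, 15, 292] [615.5 213.4] [56.2 16.4] 8.6 65.6
62 [340, 143, 87, 124, 2043] [629.9  85.3] [142.4 207.1] 4.3 73.7
100 [383, 134, 24, 12, 192] [620.2 200.9] [33.6 11.8] 10.0 107.2
100 [386, 269, 14, 12, 96] [641.4 -15.9] [23.  12.1] 14.7 106.8
 dp [-190.9, -420.6, 325.1] ang [-0.0012, -0.0001, -0.0481] q6~ 0.0 rows 12.0
```

```bash
python3 - <<'E'
from h import *
s=plan(425,185,60,3); s=plan(425,185,28,3,s); s=plan(425,185,160,3,s)
E
```

```text
dp [14.3, -5.1, 264.6] ang [-0.0012, -0.0001, -0.1005] q6~ 0.36 rows 6.0
 dp [0.0, 0.0, 32.0] ang [0.0, 0.0, 0.0] q6~ 0.36 rows 1.0
 dp [0.0, 0.0, -132.0] ang [0.0, 0.0, 0.0] q6~ 0.36 rows 3.0
```

```bash
python3 -m pendant '{"dp":[[14,-5,100],[14,-5,264],[14,-5,264],[14,-5,264],[14,-5,264],[14,-5,264],[14,-5,264],[14,-5,264]],"angular":[[0,0,-0.1],[0,0,-0.1],[0,0,-0.1],[0,0,-0.1],[0,0,-0.1],[0,0,-0.1],[0,0,-0.1],[0,0,-0.1]],"grip":[0,0,0,0,0,0,0,0]}'
python3 -m pendant '{"dp":[[0,0,15],[0,0,32],[0,0,32],[0,0,32],[0,0,32],[0,0,32],[0,0,32],[0,0,32]],"angular":[[0,0,0],[0,0,0],[0,0,0],[0,0,0],[0,0,0],[0,0,0],[0,0,0],[0,0,0]],"grip":[0,0,0.3,1,1,1,1,1]}' 30
python3 -m pendant '{"dp":[[0,0,0],[0,0,0],[0,0,0],[0,0,-20],[0,0,-70],[0,0,-120],[0,0,-132],[0,0,-132]],"angular":[[0,0,0],[0,0,0],[0,0,0],[0,0,0],[0,0,0],[0,0,0],[0,0,0],[0,0,0]],"grip":[1,1,1,1,1,1,1,1]}' 30
```

```text
t: 2.05
position: [426.1, 185.1, 61.3]
ee_rot: [[-0.052, 0.999, 0.0], [0.999, 0.052, 0.0], [0.0, 0.0, -1.0]]
ft_force: [0.2, 1.2, -1.3]
grip_width: 93.6
gripper_force: 0.0
t: 2.85
position: [426.3, 184.2, 29.5]
ee_rot: [[-0.05, 0.999, 0.001], [0.999, 0.05, 0.0], [0.0, 0.001, -1.0]]
ft_force: [0.4, 0.3, -0.1]
grip_width: 49.6
gripper_force: 0.0
t: 3.65
position: [427.7, 184.6, 163.6]
ee_rot: [[-0.05, 0.999, 0.006], [0.999, 0.05, 0.002], [0.001, 0.006, -1.0]]
ft_force: [0.5, -0.4, -0.7]
grip_width: 0.2
gripper_force: 0.0
```

The fingers close slowly, about 90 mm/s, so I lifted too soon. I'll measure again.

```bash
python3 -m pendant '{"dp":[[0,0,-50],[0,0,-50],[0,0,-50],[0,0,-50]],"angular":[[0,0,0],[0,0,0],[0,0,0],[0,0,0]],"grip":[0.6,0.6,0.6,0.6]}'
python3 - <<'E'
from h import *
f=grab('wrist','w1'); pawls(f,wcloud(f)); f=grab('side'); pawls(f,cloud(f))
E
```

```text
t: 4.05
position: [424.8, 183.8, 209.1]
ee_rot: [[-0.05, 0.999, -0.004], [0.999, 0.05, -0.001], [-0.001, -0.004, -1.0]]
ft_force: [0.3, -0.6, -1.1]
grip_width: 29.3
gripper_force: 0.0
pawl origin [423.9 326.8] axis deg 107.5 arm fit 6.8 size [23.5 66.2] bossw 24.0 16.0 top z 16.2
pawl origin [424.9 184.6] axis deg 89.6 arm fit -1.1 size [66.  22.7] bossw 17.0 23.0 top z 16.2
pawl origin [441.8  25.6] axis deg 110.7 arm fit 8.5 size [23.1 64.2] bossw 23.0 16.0 top z 16.2
pawl origin [443.2  26.7] axis deg 111.0 arm fit 1.4 size [22.1 68.6] bossw 22.0 17.0 top z 15.8
pawl origin [425.9 186.9] axis deg 91.2 arm fit -8.3 size [22.2 68.3] bossw 22.0 17.0 top z 16.1
pawl origin [425.7 329.3] axis deg 105.7 arm fit 4.3 size [21.2 67. ] bossw 21.0 14.0 top z 16.2
```

```bash
python3 -m pendant '{"dp":[[2,0,50],[2,0,100],[2,0,150],[2,0,170],[2,0,181],[2,0,181],[2,0,181],[2,0,181]],"angular":[[0,0,0],[0,0,0],[0,0,0],[0,0,0],[0,0,0],[0,0,0],[0,0,0],[0,0,0]],"grip":[0.5,0.5,0.5,0.5,0.5,0.7,1,1]}' 30
python3 -m pendant '{"dp":[[0,0,0],[0,0,0],[0,0,0],[0,0,0],[0,0,0],[0,0,0]],"angular":[[0,0,0],[0,0,0],[0,0,0],[0,0,0],[0,0,0],[0,0,0]],"grip":[1,1,1,1,1,1]}' 30
python3 - <<'E'
from h import *
p=readout.get_state()['position']
s=plan(p[0],p[1],150,3)
s=plan(602,129,160,4,s,'pre'); s=plan(602,129,55,4,s,'in')
E
```

```text
t: 4.95
position: [427.2, 186.5, 31.3]
ee_rot: [[-0.05, 0.999, 0.003], [0.999, 0.05, 0.001], [0.001, 0.003, -1.0]]
ft_force: [0.2, 0.1, -0.4]
grip_width: 26.2
gripper_force: 0.0
t: 5.55
position: [426.4, 186.3, 31.2]
ee_rot: [[-0.05, 0.999, 0.002], [0.999, 0.05, 0.001], [0.0, 0.002, -1.0]]
ft_force: [-1.7, 0.2, 6.9]
grip_width: 13.9
gripper_force: 29.5
 dp [0.1, 0.2, -118.8] ang [0.0016, -0.0005, -0.0023] q6~ 0.36 rows 3.0
pre dp [-66.5, 172.4, -10.0] ang [0.0, 0.0, -0.0175] q6~ 0.14 rows 4.0
in dp [0.0, 0.0, 105.0] ang [0.0, 0.0, 0.0] q6~ 0.14 rows 3.0
```

```bash
python3 -m pendant '{"dp":[[0,0,-50],[0,0,-100],[0,50,-119],[-20,70,-129],[-40,120,-129],[-67,172,-129],[-67,172,-129],[-67,172,-129]],"angular":[[0,0,0],[0,0,0],[0,0,0],[0,0,-0.02],[0,0,-0.02],[0,0,-0.02],[0,0,-0.02],[0,0,-0.02]],"grip":[1,1,1,1,1,1,1,1]}' 30
python3 -m pendant '{"dp":[[0,0,0],[0,0,40],[0,0,80],[0,0,112],[0,0,112],[0,0,112],[0,0,112],[0,0,112]],"angular":[[0,0,0],[0,0,0],[0,0,0],[0,0,0],[0,0,0],[0,0,0],[0,0,0],[0,0,0]],"grip":[1,1,1,1,1,1,0.7,0.7]}' 30
python3 -m pendant '{"dp":[[0,0,0],[0,0,-50],[0,0,-100],[0,0,-112],[0,0,-112],[0,0,-112]],"angular":[[0,0,0],[0,0,0],[0,0,0],[0,0,0],[0,0,0],[0,0,0]],"grip":[0.7,0.7,0.5,0.5,0.5,0.5]}' 30
python3 - <<'E'
from h import *
f=grab('wrist','w2'); pawls(f,wcloud(f)); f=grab('side','s2'); pawls(f,cloud(f))
s=plan(426,327,100,22); s=plan(426,327,29,22,s)
E
```

```text
t: 6.35
position: [602.4, 126.7, 158.3]
ee_rot: [[-0.068, 0.998, -0.0], [0.998, 0.068, -0.0], [0.0, -0.0, -1.0]]
ft_force: [-1.5, -0.1, -0.4]
grip_width: 13.6
gripper_force: 29.5
t: 7.15
position: [602.6, 128.3, 49.7]
ee_rot: [[-0.07, 0.998, 0.005], [0.998, 0.07, 0.001], [0.0, 0.005, -1.0]]
ft_force: [0.3, 0.5, 0.3]
grip_width: 25.9
gripper_force: 0.0
t: 7.75
position: [600.2, 127.7, 158.4]
ee_rot: [[-0.07, 0.998, -0.001], [0.998, 0.07, -0.0], [0.0, -0.001, -1.0]]
ft_force: [-0.0, 0.1, -1.0]
grip_width: 47.0
gripper_force: 0.0
pawl origin [434.4 306.2] axis deg -78.1 arm fit 9.4 size [23.7 34.6] bossw 24.0 24.0 top z 16.1
pawl origin [440.4  28.6] axis deg 117.6 arm fit -0.1 size [19.2 57.1] bossw 19.0 19.0 top z 15.8
pawl origin [444.2  25.2] axis deg 111.1 arm fit 11.6 size [21.7 70.2] bossw 22.0 17.0 top z 15.5
pawl origin [425.7 329.2] axis deg 106.4 arm fit 8.2 size [21.2 66.1] bossw 21.0 14.0 top z 16.4
 dp [211.0, -159.0, 57.6] ang [-0.0041, -0.0006, -0.3141] q6~ 0.27 rows 6.0
 dp [0.0, 0.0, 71.0] ang [0.0, 0.0, 0.0] q6~ 0.27 rows 2.0
```

View pics/w2.png

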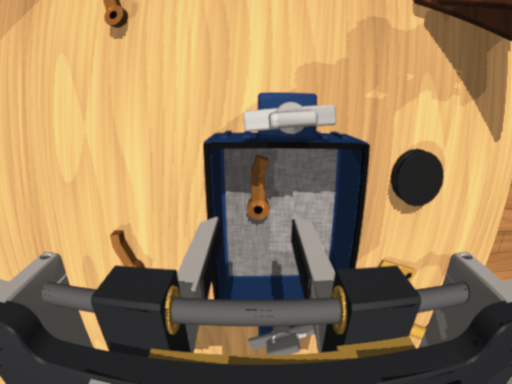

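The first pawl lies in the case at (258,188). The other two have not moved. I'll take the far pawl next.

```bash
python3 -m pendant '{"dp":[[40,-40,0],[70,-70,0],[120,-100,0],[150,-130,20],[211,-159,57],[211,-159,57],[211,-159,100],[211,-159,100]],"angular":[[0,0,-0.1],[0,0,-0.2],[0,0,-0.314],[0,0,-0.314],[0,0,-0.314],[0,0,-0.314],[0,0,-0.314],[0,0,-0.314]],"grip":[0.5,0.5,0.5,0.5,0.5,0.5,0.5,0.5]}'
python3 -m pendant '{"dp":[[0,0,0],[0,0,15],[0,0,29],[0,0,29],[0,0,29],[0,0,29],[0,0,29],[0,0,29]],"angular":[[0,0,0],[0,0,0],[0,0,0],[0,0,0],[0,0,0],[0,0,0],[0,0,0],[0,0,0]],"grip":[0.5,0.5,0.5,0.5,1,1,1,1]}' 30
python3 -m pendant '{"dp":[[0,0,0],[0,0,0],[0,0,0]],"angular":[[0,0,0],[0,0,0],[0,0,0]],"grip":[1,1,1]}' 30
python3 - <<'E'
from h import *
p=readout.get_state()['position']
s=plan(p[0],p[1],160,22)
s=plan(610,53,160,4,s,'pre'); s=plan(610,53,48,4,s,'in')
E
```

```text
t: 8.65
position: [422.3, 325.2, 53.4]
ee_rot: [[-0.377, 0.926, -0.012], [0.926, 0.377, -0.007], [-0.002, -0.014, -1.0]]
ft_force: [-1.8, -0.3, 0.0]
grip_width: 46.9
gripper_force: 0.0
t: 9.45
position: [427.9, 327.2, 30.8]
ee_rot: [[-0.374, 0.927, 0.001], [0.927, 0.374, 0.001], [0.0, 0.001, -1.0]]
ft_force: [-0.9, -0.3, 0.2]
grip_width: 18.4
gripper_force: 0.5
t: 9.75
position: [427.4, 327.1, 30.5]
ee_rot: [[-0.375, 0.927, -0.0], [0.927, 0.375, -0.0], [-0.0, -0.0, -1.0]]
ft_force: [-1.9, -0.2, 6.0]
grip_width: 13.7
gripper_force: 30.0
 dp [-0.0, -0.1, -129.5] ang [-0.0004, 0.0001, 0.0002] q6~ 0.27 rows 3.0
pre dp [-322.5, 66.6, 0.0] ang [0.0, 0.0, 0.3142] q6~ 0.02 rows 7.0
in dp [0.0, 0.0, 112.0] ang [0.0, 0.0, 0.0] q6~ 0.02 rows 3.0
```

```bash
python3 -m pendant '{"dp":[[0,0,-50],[0,0,-100],[0,0,-130],[-50,10,-130],[-100,20,-130],[-150,30,-130],[-200,40,-130],[-250,50,-130]],"angular":[[0,0,0],[0,0,0],[0,0,0],[0,0,0.1],[0,0,0.2],[0,0,0.3],[0,0,0.314],[0,0,0.314]],"grip":[1,1,1,1,1,1,1,1]}' 30
python3 - <<'E'
from h import *
print(readout.get_state()['gripper_force'],readout.get_state()['grip_width'])
s=plan(610,53,160,4); s=plan(610,53,48,4,s,'in')
E
```

```text
t: 10.55
position: [565.9, 116.6, 159.7]
ee_rot: [[-0.07, 0.998, 0.0], [0.998, 0.07, 0.0], [0.0, 0.0, -1.0]]
ft_force: [-0.9, 1.3, -0.6]
grip_width: 13.9
gripper_force: 30.0
30.000329911708832 13.925755809436847
 dp [-66.5, 39.6, -0.3] ang [0.0003, -0.0002, 0.0001] q6~ 0.02 rows 2.0
in dp [0.0, 0.0, 112.0] ang [0.0, 0.0, 0.0] q6~ 0.02 rows 3.0
```

```bash
python3 -m pendant '{"dp":[[-40,25,0],[-66,40,0],[-66,40,0],[-66,40,40],[-66,40,80],[-66,40,112],[-66,40,112],[-66,40,112]],"angular":[[0,0,0],[0,0,0],[0,0,0],[0,0,0],[0,0,0],[0,0,0],[0,0,0],[0,0,0]],"grip":[1,1,1,1,1,1,1,0.7]}' 30
python3 -m pendant '{"dp":[[0,0,0],[0,0,0],[0,0,-50],[0,0,-100],[0,0,-112],[0,0,-112],[0,0,-112]],"angular":[[0,0,0],[0,0,0],[0,0,0],[0,0,0],[0,0,0],[0,0,0],[0,0,0]],"grip":[0.7,0.7,0.7,0.5,0.5,0.5,0.5]}' 30
python3 - <<'E'
from h import *
f=grab('side','s3'); C=cloud(f); pawls(f,C)
s=plan(443,25,100,23); s=plan(443,25,29,23,s)
E
```

```text
t: 11.35
position: [609.3, 56.0, 48.2]
ee_rot: [[-0.071, 0.998, -0.001], [0.998, 0.071, 0.0], [0.0, -0.001, -1.0]]
ft_force: [0.6, 0.4, 0.4]
grip_width: 18.7
gripper_force: 0.0
t: 12.05
position: [608.9, 55.2, 159.9]
ee_rot: [[-0.07, 0.998, -0.0], [0.998, 0.07, 0.0], [0.0, -0.0, -1.0]]
ft_force: [0.5, 0.3, -0.8]
grip_width: 47.0
gripper_force: 0.0
pawl origin [443.7  25.7] axis deg 110.3 arm fit 15.7 size [21.8 70.4] bossw 22.0 16.0 top z 15.7
 dp [-18.6, -166.8, 59.2] ang [-0.0025, -0.0007, -0.3314] q6~ -0.35 rows 4.0
 dp [0.0, 0.0, 71.0] ang [0.0, 0.0, 0.0] q6~ -0.35 rows 2.0
```

```bash
python3 -m pendant '{"dp":[[-5,-50,0],[-10,-100,0],[-18,-140,10],[-18,-167,59],[-18,-167,90],[-18,-167,115],[-18,-167,131],[-18,-167,131]],"angular":[[0,0,-0.1],[0,0,-0.2],[0,0,-0.331],[0,0,-0.331],[0,0,-0.331],[0,0,-0.331],[0,0,-0.331],[0,0,-0.331]],"grip":[0.5,0.5,0.5,0.5,0.5,0.5,0.5,0.5]}'
python3 -m pendant '{"dp":[[0,0,0],[0,0,0],[0,0,0],[0,0,0],[0,0,0],[0,0,0],[0,0,0],[0,0,0]],"angular":[[0,0,0],[0,0,0],[0,0,0],[0,0,0],[0,0,0],[0,0,0],[0,0,0],[0,0,0]],"grip":[0.5,1,1,1,1,1,1,1]}' 30
python3 - <<'E'
from h import *
p=readout.get_state()['position']
s=plan(p[0],p[1],160,23)
s=plan(652,92,160,4,s,'pre'); s=plan(652,92,48,4,s,'in')
E
```

```text
t: 12.9
position: [441.6, 25.8, 26.3]
ee_rot: [[-0.39, 0.921, -0.006], [0.921, 0.39, 0.001], [0.003, -0.006, -1.0]]
ft_force: [0.5, -0.2, -0.2]
grip_width: 47.1
gripper_force: 0.0
t: 13.7
position: [443.9, 25.6, 29.2]
ee_rot: [[-0.39, 0.921, -0.0], [0.921, 0.39, 0.0], [0.0, -0.0, -1.0]]
ft_force: [-2.5, 0.0, 2.3]
grip_width: 13.4
gripper_force: 30.0
 dp [0.0, -0.0, -130.8] ang [-0.0003, -0.0002, -0.0004] q6~ -0.34 rows 3.0
pre dp [-20.2, 217.5, 0.0] ang [0.0, 0.0, 0.3316] q6~ 0.07 rows 5.0
in dp [0.0, 0.0, 112.0] ang [0.0, 0.0, 0.0] q6~ 0.07 rows 3.0
```

```bash
python3 -m pendant '{"dp":[[0,0,-50],[0,0,-100],[0,0,-131],[-5,50,-131],[-10,100,-131],[-20,150,-131],[-20,200,-131],[-20,217,-131]],"angular":[[0,0,0],[0,0,0],[0,0,0],[0,0,0.1],[0,0,0.2],[0,0,0.3],[0,0,0.331],[0,0,0.331]],"grip":[1,1,1,1,1,1,1,1]}' 30
python3 -c "
from h import *
s=plan(652,92,160,4); s=plan(652,92,48,4,s,'in')
s=plan(600,-30,250,4,plan(652,92,160,4,s))"
```

```text
t: 14.5
position: [656.3, 93.5, 159.0]
ee_rot: [[-0.07, 0.998, 0.003], [0.998, 0.07, 0.001], [0.001, 0.003, -1.0]]
ft_force: [0.1, -0.0, -1.2]
grip_width: 14.1
gripper_force: 30.0
 dp [-1.1, -4.4, -1.0] ang [0.0032, -0.0009, 0.0003] q6~ 0.07 rows 1.0
in dp [0.0, 0.0, 112.0] ang [0.0, 0.0, 0.0] q6~ 0.07 rows 3.0
 dp [0.0, 0.0, -112.0] ang [0.0, 0.0, 0.0] q6~ 0.07 rows 3.0
 dp [-118.1, -60.4, -90.0] ang [0.0, 0.0, 0.0] q6~ -0.12 rows 4.0
```

```bash
python3 -m pendant '{"dp":[[0,-4,0],[0,-4,40],[0,-4,80],[0,-4,111],[0,-4,111],[0,-4,111],[0,-4,111],[0,-4,111]],"angular":[[0,0,0],[0,0,0],[0,0,0],[0,0,0],[0,0,0],[0,0,0],[0,0,0],[0,0,0]],"grip":[1,1,1,1,1,1,0.7,0.7]}' 30
python3 -m pendant '{"dp":[[0,0,0],[0,0,-50],[0,0,-100],[0,0,-112],[-40,-20,-142],[-80,-40,-170],[-118,-60,-200],[-118,-60,-200]],"angular":[[0,0,0],[0,0,0],[0,0,0],[0,0,0],[0,0,0],[0,0,0],[0,0,0],[0,0,0]],"grip":[0.7,0.7,0.5,0.5,0.5,0.5,0.5,0.5]}' 30
python3 -m pendant '{"dp":[[0,0,0],[0,0,0]],"angular":[[0,0,0],[0,0,0]],"grip":[0.5,0.5]}'
python3 - <<'E'
from h import *
f=grab('wrist','w3'); C=wcloud(f); z=C[...,2]; g=grab('side','s3'); G=cloud(g); t=grab('top','t3'); T=cloud(t)
print('table',np.median(z[(z<8)]))
for n,D in(('w',C),('s',G),('t',T)):
  zz=D[...,2];R=(abs(D[...,0]-629)<140)&(abs(D[...,1]-92)<160); off=dict(w=0,s=0,t=2)[n]
  for lo,hi in((66,82),(103,116)):
    m=R&(zz>lo)&(zz<hi); k,l,st,c=cv2.connectedComponentsWithStats(m.astype(np.uint8))
    for i in range(1,k):
        if st[i,4]>20:
            p=D[l==i]; r=cv2.minAreaRect(p[:,:2].astype(np.float32)); print(n,lo,st[i].tolist(),np.round(r[0],1),np.round(r[1],1),round(r[2],1),np.median(p[:,2]).round(1))
cv2.imwrite('pics/c3.png',np.hstack([f['pixels'],cv2.resize(g['pixels'][160:280,170:280],(288,314))[:].repeat(1,0) if 0 else cv2.copyMakeBorder(cv2.resize(g['pixels'][160:280,170:280],(288,314)),0,70,0,0,0)]))
E
```

```text
t: 15.3
position: [649.4, 91.6, 51.8]
ee_rot: [[-0.07, 0.998, 0.005], [0.998, 0.07, 0.0], [-0.0, 0.005, -1.0]]
ft_force: [0.4, -0.2, 0.0]
grip_width: 26.0
gripper_force: 0.0
t: 16.1
position: [596.3, -34.0, 253.4]
ee_rot: [[-0.067, 0.998, 0.006], [0.998, 0.067, -0.003], [-0.004, 0.006, -1.0]]
ft_force: [1.4, -0.1, 0.8]
grip_width: 46.8
gripper_force: 0.0
t: 16.3
position: [596.0, -29.5, 248.3]
ee_rot: [[-0.07, 0.998, -0.001], [0.998, 0.07, 0.001], [0.001, -0.001, -1.0]]
ft_force: [0.2, 0.5, -0.4]
grip_width: 47.2
gripper_force: 0.0
table -0.41982754635563657
w 66 [230, 0, 126, 156, 2902] [629.4  88.3] [139.8 184.4] 4.4 75.1
w 66 [299, 155, 11, 4, 22] [649.9  -4.5] [11.8  3.6] 4.1 66.4
w 103 [281, 167, 32, 18, 325] [637.3 -18.2] [33.1 11.1] 21.6 107.1
s 66 [194, 190, 67, 57, 573] [630.7  80.3] [140.4 208.8] 4.2 73.1
s 66 [214, 246, 12, 4, 28] [613.2 205. ] [29.1 12.6] 17.9 71.1
s 103 [234, 181, 11, 4, 32] [638.2 -15. ] [29.  13.2] 10.9 105.7
s 103 [210, 235, 13, 4, 46] [621.6 202.9] [31.1 12. ] 15.1 106.6
t 66 [195, 156, 53, 48, 277] [630.6 109. ] [140.1 168.6] 4.4 75.3
t 103 [190, 176, 5, 11, 33] [624.2 197.6] [31.5  9.8] 9.6 109.4
```

View pics/c3.png

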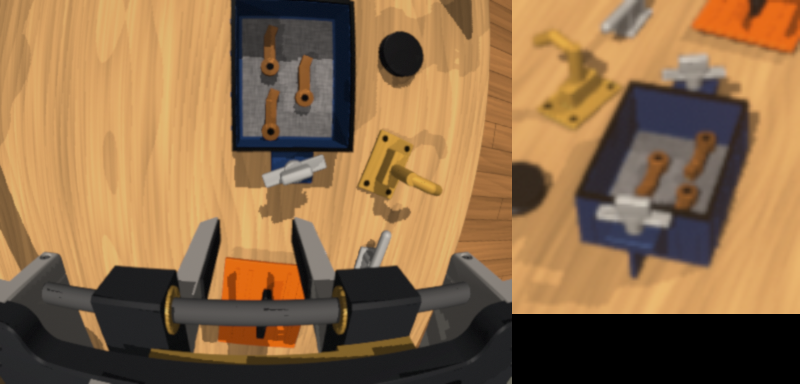

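All three pawls lie in the case, at (270,50), (306,83) and (271,115). The right turnbutton stands at about 0.30 rad, with its grip at (637,−18), so I'll swing it clear.

```bash
python3 -c "
from h import *
s=plan(637,-18,160,-68.4); s=plan(637,-18,115,-68.4,s)"
```

```text
dp [7.9, 41.9, 87.4] ang [-0.0028, 0.0005, 1.2654] q6~ 1.17 rows 9.0
 dp [0.0, 0.0, 45.0] ang [0.0, 0.0, 0.0] q6~ 1.17 rows 1.0
```

```bash
python3 -m pendant '{"dp":[[8,42,40],[8,42,87],[8,42,87],[8,42,87],[8,42,87],[8,42,87],[8,42,87],[8,42,87]],"angular":[[0,0,1.1],[0,0,1.1],[0,0,1.1],[0,0,1.1],[0,0,1.1],[0,0,1.1],[0,0,1.1],[0,0,1.1]],"grip":[0.6,0.6,0.6,0.6,0.6,0.6,0.6,0.6]}'
python3 -m pendant '{"dp":[[0,0,0],[0,0,0],[0,0,0]],"angular":[[0,0,0.165],[0,0,0.165],[0,0,0.165]],"grip":[0.6,0.6,0.6]}'
python3 -c "
from h import *
s=plan(637,-18,115,-68.4);s=plan(637,-18,115,-84.5,s)"
```

```text
t: 17.25
position: [637.4, -18.0, 160.6]
ee_rot: [[0.858, 0.513, -0.002], [0.513, -0.858, 0.001], [-0.001, -0.002, -1.0]]
ft_force: [-1.0, 0.1, 0.5]
grip_width: 37.6
gripper_force: 0.0
t: 17.55
position: [637.4, -18.5, 161.2]
ee_rot: [[0.929, 0.37, -0.001], [0.37, -0.929, 0.0], [-0.001, -0.001, -1.0]]
ft_force: [0.5, 1.2, -0.2]
grip_width: 37.5
gripper_force: 0.0
 dp [-0.1, -0.6, 46.2] ang [-0.0009, 0.0011, 0.0024] q6~ 1.17 rows 1.0
 dp [0.0, 0.0, 0.0] ang [0.0, 0.0, 0.281] q6~ 1.45 rows 2.0
```

```bash
python3 -m pendant '{"dp":[[0,0,30],[0,0,46],[0,0,46],[0,0,46],[0,0,46],[0,0,46],[0,0,46],[0,0,46]],"angular":[[0,0,0],[0,0,0],[0,0,0],[0,0,0],[0,0,0],[0,0,0],[0,0,0],[0,0,0]],"grip":[0.6,0.6,0.6,1,1,1,1,1]}' 15
python3 -m pendant '{"dp":[[0,0,0],[0,0,0],[0,0,0],[0,0,0],[0,0,0],[0,0,0],[0,0,0],[0,0,0]],"angular":[[0,0,0.06],[0,0,0.12],[0,0,0.18],[0,0,0.24],[0,0,0.285],[0,0,0.285],[0,0,0.285],[0,0,0.285]],"grip":[1,1,1,1,1,1,1,0.6]}'
python3 -m pendant '{"dp":[[0,0,0],[0,0,0],[0,0,-50],[0,0,-100],[0,0,-135],[0,0,-135]],"angular":[[0,0,0],[0,0,0],[0,0,0],[0,0,0],[0,0,0],[0,0,0]],"grip":[0.6,0.6,0.6,0.6,0.6,0.6]}'
python3 -c "
from h import *
f=grab('side');C=cloud(f);hsv=cv2.cvtColor(f['pixels'],cv2.COLOR_BGR2HSV);z=C[...,2]
m=(hsv[...,0]<15)&(hsv[...,1]>200)&(hsv[...,2]>150)&(z>5)&(z<60)
k,l,st,c=cv2.connectedComponentsWithStats(m.astype(np.uint8)); i=1+st[1:,4].argmax()
p=C[l==i];r=cv2.minAreaRect(p[:,:2].astype(np.float32)); print(' lid',np.round(r[0],1),np.round(r[1],1),round(r[2],1),'z',np.median(p[:,2]))
plan(626,-310,300,4)"
```

```text
t: 18.35
position: [638.0, -19.1, 117.1]
ee_rot: [[0.93, 0.367, 0.002], [0.367, -0.93, 0.001], [0.002, 0.0, -1.0]]
ft_force: [-0.2, 1.1, 3.9]
grip_width: 10.6
gripper_force: 14.9
t: 19.15
position: [637.7, -19.6, 116.3]
ee_rot: [[0.996, 0.092, 0.001], [0.092, -0.996, -0.001], [0.001, 0.001, -1.0]]
ft_force: [0.2, -0.0, -0.2]
grip_width: 15.9
gripper_force: 0.0
t: 19.75
position: [640.5, -20.0, 257.2]
ee_rot: [[0.996, 0.091, 0.012], [0.091, -0.996, -0.002], [0.011, 0.003, -1.0]]
ft_force: [0.8, 0.8, 0.8]
grip_width: 37.7
gripper_force: 0.0
 lid [ 625.8 -260.6] [182.3 137.6] 86.7 z 18.23522356074766
 dp [-38.9, 287.9, -45.9] ang [0.0056, -0.0033, -1.5497] q6~ -0.53 rows 11.0
```

```bash
python3 -m pendant '{"dp":[[-39,50,-46],[-39,100,-46],[-39,150,-46],[-39,200,-46],[-39,250,-46],[-39,310,-46],[-39,310,-46],[-39,310,-46]],"angular":[[0,0,-0.15],[0,0,-0.3],[0,0,-0.45],[0,0,-0.6],[0,0,-0.75],[0,0,-0.9],[0,0,-1.05],[0,0,-1.2]],"grip":[0.4,0.4,0.4,0.4,0.4,0.4,0.4,0.4]}'
python3 -m pendant '{"dp":[[0,0,0],[0,0,0],[0,0,0],[0,0,0],[0,0,0]],"angular":[[0,0,-0.15],[0,0,-0.23],[0,0,-0.23],[0,0,-0.23],[0,0,-0.23]],"grip":[0.4,0.4,0.4,0.4,0.4]}'
python3 - <<'E'
from h import *
f=grab('wrist','w4'); C=wcloud(f);hsv=cv2.cvtColor(f['pixels'],cv2.COLOR_BGR2HSV);z=C[...,2]
B=(abs(C[...,0]-626)<130)&(abs(C[...,1]+264)<130)
m=B&(z>15)&(z<26);k,l,st,c=cv2.connectedComponentsWithStats(m.astype(np.uint8)); i=1+st[1:,4].argmax()
p=C[l==i];r=cv2.minAreaRect(p[:,:2].astype(np.float32)); print('lid',np.round(r[0],1),np.round(r[1],1),round(r[2],1),'z',np.median(p[:,2]))
m=B&(z>40)&(z<52);k,l,st,c=cv2.connectedComponentsWithStats(m.astype(np.uint8))
for i in range(1,k):
  if st[i,4]>30: p=C[l==i];r=cv2.minAreaRect(p[:,:2].astype(np.float32)); print('rib',np.round(r[0],1),np.round(r[1],1),round(r[2],1),'z',np.median(p[:,2]))
plan(626,-264,100,-3.3)
E
```

```text
t: 20.6
position: [625.6, -337.0, 292.4]
ee_rot: [[0.285, 0.958, -0.005], [0.958, -0.285, 0.001], [-0.001, -0.005, -1.0]]
ft_force: [-0.4, 0.3, -0.0]
grip_width: 56.5
gripper_force: 0.0
t: 21.1
position: [626.6, -331.4, 296.0]
ee_rot: [[0.061, 0.998, -0.001], [0.998, -0.061, 0.001], [0.001, -0.001, -1.0]]
ft_force: [0.7, -0.6, 0.9]
grip_width: 56.2
gripper_force: 0.0
lid [ 624.  -265.6] [180.4 140.7] 87.1 z 19.765084440551895
rib [ 623.5 -265.6] [89.6 13.6] 86.5 z 45.263780324772455
 dp [67.1, -4.6, 196.4] ang [-0.0009, -0.0006, -0.0033] q6~ -0.34 rows 5.0
```

View pics/w4.png

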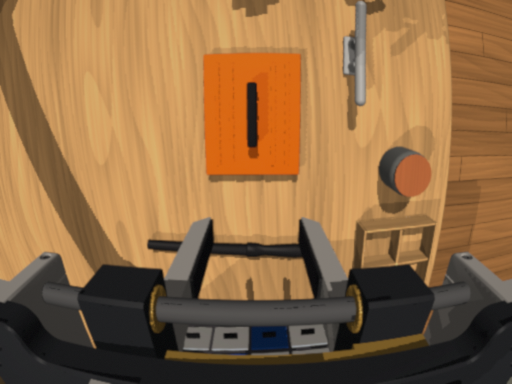

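The lid is at (252,114) with its rib at (252,115). Measured, it lies at (623.7, −265.6) with yaw about −3.3°, and the rib top is at 45 mm as expected.

```bash
python3 -m pendant '{"dp":[[66,-7,50],[66,-7,100],[66,-7,150],[66,-7,196],[66,-7,220],[66,-7,247],[66,-7,247],[66,-7,247]],"angular":[[0,0,0],[0,0,0],[0,0,0],[0,0,0],[0,0,0],[0,0,0],[0,0,0],[0,0,0]],"grip":[0.6,0.6,0.6,0.6,0.6,0.6,0.6,1]}' 45
python3 -m pendant '{"dp":[[0,0,0],[0,0,0],[0,0,0],[0,0,0],[0,0,0],[0,0,0]],"angular":[[0,0,0],[0,0,0],[0,0,0],[0,0,0],[0,0,0],[0,0,0]],"grip":[1,1,1,1,1,1]}' 45
python3 -m pendant '{"dp":[[0,0,-30],[0,0,-80],[0,0,-130],[0,0,-150],[0,0,-150],[0,0,-150]],"angular":[[0,0,0],[0,0,0],[0,0,0],[0,0,0],[0,0,0],[0,0,0]],"grip":[1,1,1,1,1,1]}' 45
python3 -c "
from h import *
plan(629,91,200,4.4)"
```

```text
t: 21.95
position: [623.7, -265.1, 49.6]
ee_rot: [[0.061, 0.998, -0.001], [0.998, -0.061, 0.0], [0.0, -0.001, -1.0]]
ft_force: [0.7, 0.6, 0.2]
grip_width: 32.4
gripper_force: 0.0
t: 22.55
position: [624.3, -265.5, 50.7]
ee_rot: [[0.06, 0.998, 0.001], [0.998, -0.06, -0.0], [-0.0, 0.001, -1.0]]
ft_force: [-0.6, 1.2, 3.6]
grip_width: 13.2
gripper_force: 45.0
t: 23.15
position: [622.6, -264.8, 198.2]
ee_rot: [[0.06, 0.998, -0.003], [0.998, -0.06, 0.002], [0.001, -0.003, -1.0]]
ft_force: [-0.8, -0.3, -4.0]
grip_width: 13.8
gripper_force: 45.0
 dp [355.6, -15.1, -1.2] ang [-0.0029, -0.0016, -0.1371] q6~ 0.07 rows 8.0
```

```bash
python3 -m pendant '{"dp":[[40,-2,0],[85,-4,0],[130,-6,0],[175,-8,0],[220,-10,0],[265,-11,0],[310,-13,0],[340,-14,0]],"angular":[[0,0,-0.02],[0,0,-0.04],[0,0,-0.06],[0,0,-0.08],[0,0,-0.1],[0,0,-0.12],[0,0,-0.137],[0,0,-0.137]],"grip":[1,1,1,1,1,1,1,1]}' 45
python3 -m pendant '{"dp":[[8,0,0],[15,-1,0],[15,-1,0],[15,-1,0]],"angular":[[0,0,0],[0,0,0],[0,0,0],[0,0,0]],"grip":[1,1,1,1]}' 45
python3 - <<'E'
from h import *
f=grab('side','s5');grab('top','t5');w=grab('wrist','w5');C=wcloud(w);z=C[...,2]
for n,D in(('s',cloud(f)),('t',cloud(dict(np.load('pics/t5.npz')))),('w',C)):
  ff=dict(s='s5',t='t5',w='w5')[n];px=np.load(f'pics/{ff}.npz')['pixels'];hsv=cv2.cvtColor(px,cv2.COLOR_BGR2HSV)
  m=(hsv[...,0]<15)&(hsv[...,1]>200)&(hsv[...,2]>100)&(D[...,2]>140)&(D[...,2]<200)
  m2=m&(D[...,2]>160)
  if m2.sum()<20: continue
  p=D[m2];r=cv2.minAreaRect(p[:,:2].astype(np.float32)); print(n,m2.sum(),np.round(r[0],1),np.round(r[1],1),round(r[2],1),np.median(p[:,2]))
  A=np.c_[p[:,:2],np.ones(len(p))];print(' plane',np.linalg.lstsq(A,p[:,2],rcond=None)[0].round(4))
s=plan(628.75,91.35,140,4.45)
c=f['pixels'][110:290,150:330]
cv2.imwrite('pics/c5.png',np.hstack([cv2.resize(w['pixels'],(400,300)),cv2.resize(c,(300,300))]))
E
```

```text
t: 23.95
position: [627.8, 78.1, 196.2]
ee_rot: [[-0.079, 0.997, -0.007], [0.997, 0.079, 0.001], [0.002, -0.007, -1.0]]
ft_force: [0.4, -0.5, -3.6]
grip_width: 13.3
gripper_force: 45.0
t: 24.35
position: [627.8, 88.4, 199.2]
ee_rot: [[-0.076, 0.997, -0.001], [0.997, 0.076, -0.001], [-0.001, -0.002, -1.0]]
ft_force: [0.1, -0.3, -3.4]
grip_width: 13.6
gripper_force: 45.0
s 1999 [628.6  90.6] [139.2 182.2] 4.4 167.48358406762625
 plane [-9.00000e-04 -1.90000e-03  1.68254e+02]
t 761 [629.1  86.8] [137.6 178.8] 4.4 169.56085772753818
 plane [-2.800000e-03 -2.000000e-03  1.713233e+02]
w 30964 [626.8 102. ] [139.1 152.6] 4.4 168.846787669145
 plane [ 2.00000e-04 -4.70000e-03  1.69475e+02]
 dp [2.9, 0.7, 60.0] ang [-0.0001, 0.0003, -0.0025] q6~ 0.07 rows 2.0
```

View pics/c5.png

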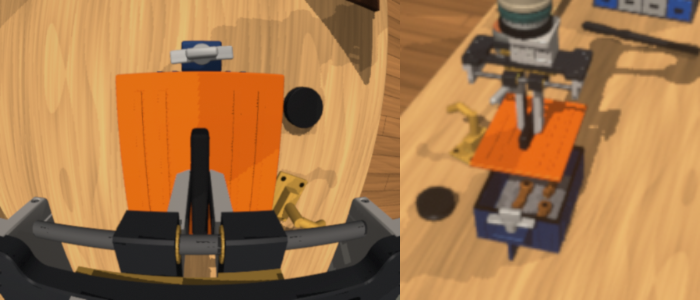

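The lid hangs level and square. The side view, the top view and the arm's own pose all agree that it needs about +3 mm in y and +1.5 mm in x. I'll lower it now.

```bash
python3 -m pendant '{"dp":[[3,1.7,20],[3,1.7,40],[3,1.7,60],[3,1.7,72],[3,1.7,72],[3,1.7,72]],"angular":[[0,0,0],[0,0,0],[0,0,0],[0,0,0],[0,0,0],[0,0,0]],"grip":[1,1,1,1,1,1]}' 45
python3 -m pendant '{"dp":[[0,0,2],[0,0,4],[0,0,6],[0,0,8],[0,0,8],[0,0,8]],"angular":[[0,0,0],[0,0,0],[0,0,0],[0,0,0],[0,0,0],[0,0,0]],"grip":[1,1,1,1,1,1]}' 45
```

```text
t: 25.1
position: [630.1, 92.5, 128.6]
ee_rot: [[-0.076, 0.997, 0.001], [0.997, 0.076, 0.0], [0.0, 0.001, -1.0]]
ft_force: [0.6, 0.2, -3.2]
grip_width: 13.4
gripper_force: 45.0
t: 25.7
position: [629.6, 92.9, 120.1]
ee_rot: [[-0.077, 0.997, -0.0], [0.997, 0.077, 0.0], [0.0, -0.0, -1.0]]
ft_force: [-0.2, 0.9, -3.6]
grip_width: 13.7
gripper_force: 45.0
```

```bash
python3 -m pendant '{"dp":[[-1,0,1],[-1,0,3],[-1,0,5],[-1,0,6],[-1,0,6],[-1,0,6]],"angular":[[0,0,0],[0,0,0],[0,0,0],[0,0,0],[0,0,0],[0,0,0]],"grip":[1,1,1,1,1,1]}' 45
python3 -m pendant '{"dp":[[0,0,1],[0,0,2],[0,0,3],[0,0,4],[0,0,4],[0,0,4]],"angular":[[0,0,0],[0,0,0],[0,0,0],[0,0,0],[0,0,0],[0,0,0]],"grip":[1,1,1,1,1,1]}' 45
```

```text
t: 26.3
position: [629.7, 91.9, 114.7]
ee_rot: [[-0.077, 0.997, 0.0], [0.997, 0.077, -0.0], [-0.0, 0.0, -1.0]]
ft_force: [-2.5, -0.1, 2.5]
grip_width: 13.9
gripper_force: 45.0
t: 26.9
position: [629.7, 91.9, 112.9]
ee_rot: [[-0.077, 0.997, 0.002], [0.997, 0.077, -0.0], [-0.0, 0.002, -1.0]]
ft_force: [-5.1, 0.1, 12.7]
grip_width: 13.6
gripper_force: 45.0
```

```bash
python3 -m pendant '{"dp":[[0,0,1],[0,0,1.5],[0,0,2],[0,0,2],[0,0,2],[0,0,2],[0,0,2],[0,0,2]],"angular":[[0,0,0],[0,0,0],[0,0,0],[0,0,0],[0,0,0],[0,0,0],[0,0,0],[0,0,0]],"grip":[1,1,1,1,1,1,1,1]}' 45
```

```text
t: 27.7
position: [629.7, 91.9, 111.0]
ee_rot: [[-0.077, 0.997, 0.002], [0.997, 0.077, -0.0], [-0.0, 0.002, -1.0]]
ft_force: [-4.6, -0.6, 13.5]
grip_width: 13.7
gripper_force: 45.0
```

```bash
python3 -m pendant '{"dp":[[0,0,1],[0,0,2],[0,0,3],[0,0,3],[0,0,3],[0,0,3],[0,0,3],[0,0,3]],"angular":[[0,0,0],[0,0,0],[0,0,0],[0,0,0],[0,0,0],[0,0,0],[0,0,0],[0,0,0]],"grip":[1,1,1,1,1,1,1,1]}' 45
python3 -m pendant '{"dp":[[0,0,1],[0,0,2],[0,0,2],[0,0,2]],"angular":[[0,0,0],[0,0,0],[0,0,0],[0,0,0]],"grip":[1,1,1,1]}' 45
```

```text
t: 28.5
position: [629.7, 91.9, 108.7]
ee_rot: [[-0.077, 0.997, 0.002], [0.997, 0.077, -0.0], [-0.0, 0.002, -1.0]]
ft_force: [-5.7, -0.3, 17.5]
grip_width: 13.8
gripper_force: 45.0
t: 28.9
position: [629.7, 91.9, 108.6]
ee_rot: [[-0.077, 0.997, 0.003], [0.997, 0.077, -0.0], [-0.0, 0.003, -1.0]]
ft_force: [-8.8, -1.6, 25.0]
grip_width: 13.8
gripper_force: 45.0
```

It has bottomed out at the expected height. I'll release and check that it is level.

```bash
python3 -m pendant '{"dp":[[0,0,-2],[0,0,-5],[0,0,-5],[0,0,-5],[0,0,-5],[0,0,-5],[0,0,-5],[0,0,-5]],"angular":[[0,0,0],[0,0,0],[0,0,0],[0,0,0],[0,0,0],[0,0,0],[0,0,0],[0,0,0]],"grip":[1,1,0.5,0.5,0.5,0.5,0.5,0.5]}' 20
python3 -m pendant '{"dp":[[0,0,-50],[0,0,-100],[-50,0,-150],[-70,0,-170],[-70,0,-170],[-70,0,-170]],"angular":[[0,0,0],[0,0,0],[0,0,0],[0,0,0],[0,0,0],[0,0,0]],"grip":[0.5,0.5,0.5,0.5,0.5,0.5]}' 20
python3 - <<'E'
from h import *
f=grab('side','s6');t=grab('top','t6');w=grab('wrist','w6')
for n,im,D in(('s',f,cloud(f)),('t',t,cloud(t)),('w',w,wcloud(w))):
  hsv=cv2.cvtColor(im['pixels'],cv2.COLOR_BGR2HSV);z=D[...,2];R=(abs(D[...,0]-629)<140)&(abs(D[...,1]-92)<150)
  m=R&(hsv[...,0]<15)&(hsv[...,1]>200)&(hsv[...,2]>100)&(z>60)&(z<100)
  p=D[m];r=cv2.minAreaRect(p[:,:2].astype(np.float32)); A=np.c_[p[:,:2],np.ones(len(p))];print(n,m.sum(),np.round(r[0],1),np.round(r[1],1),round(r[2],1),np.median(p[:,2]).round(1),'plane',np.linalg.lstsq(A,p[:,2],rcond=None)[0].round(4))
  m=R&(z>103)&(z<116)&(hsv[...,1]<80); k,l,st,c=cv2.connectedComponentsWithStats(m.astype(np.uint8))
  for i in range(1,k):
    if st[i,4]>15: p=D[l==i]; r=cv2.minAreaRect(p[:,:2].astype(np.float32)); print('  wing',st[i,4],np.round(r[0],1),np.round(r[1],1),round(r[2],1),np.median(p[:,2]).round(1))
c=f['pixels'][150:290,150:330]
cv2.imwrite('pics/c6.png',np.hstack([cv2.resize(w['pixels'],(400,300)),cv2.resize(c,(386,300))]))
E
```

```text
t: 29.7
position: [629.7, 91.9, 107.9]
ee_rot: [[-0.077, 0.997, -0.0], [0.997, 0.077, 0.0], [0.0, -0.0, -1.0]]
ft_force: [0.8, -0.1, 0.1]
grip_width: 47.2
gripper_force: 0.0
t: 30.3
position: [635.2, 21.6, 278.7]
ee_rot: [[-0.075, 0.997, 0.002], [0.997, 0.075, 0.001], [0.001, 0.002, -1.0]]
ft_force: [-0.8, 0.9, -0.9]
grip_width: 46.6
gripper_force: 0.0
s 2058 [630.8  94. ] [138.4 180.4] 4.5 77.0 plane [-4.00000e-04  1.00000e-04  7.73305e+01]
  wing 29 [638.4 -14.3] [30.5 11.2] 5.0 106.0
  wing 46 [621.7 204.4] [32.9 10.9] 4.2 106.5
t 769 [629.  120.9] [138.1 119.7] 4.5 78.4 plane [ 5.30000e-03 -1.02000e-02  7.64552e+01]
  wing 37 [624.  198.1] [31.8 10.3] 9.6 108.3
w 15742 [629.6  91.8] [138.4 178.5] 4.5 77.7 plane [ 8.00000e-04 -2.00000e-04  7.73447e+01]
  wing 290 [620.8 200.5] [32.8 11.5] 8.2 107.1
  wing 533 [629.3  92.3] [ 8.9 84.2] 4.6 103.7
  wing 255 [636.8 -17.3] [32.9 10.5] 4.7 107.0
```

View pics/c6.png

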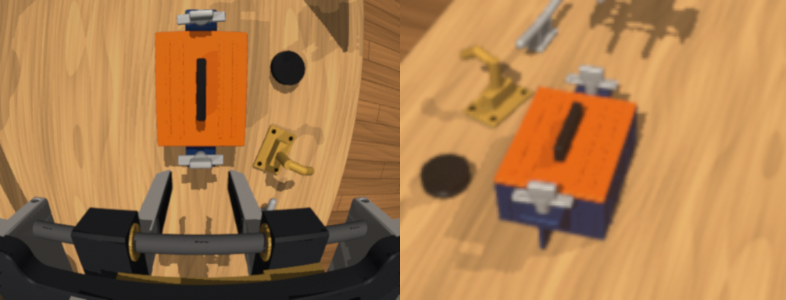

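The lid is home and level, with its top at 77.5 mm, centred within about 1 mm. Both turnbuttons are clear. I'll turn the right one first.

```bash
python3 -m pendant '{"dp":[[-40,3,40],[-40,3,80],[-40,3,110],[-40,3,110],[-40,3,110],[-40,3,110],[-40,3,110],[-40,3,110]],"angular":[[0,0,1.15],[0,0,1.15],[0,0,1.15],[0,0,1.15],[0,0,1.15],[0,0,1.15],[0,0,1.15],[0,0,1.15]],"grip":[0.6,0.6,0.6,0.6,0.6,0.6,0.6,0.6]}'
python3 -m pendant '{"dp":[[0,0,0],[0,0,0],[0,0,0],[0,0,0],[0,0,0]],"angular":[[0,0,0.415],[0,0,0.415],[0,0,0.415],[0,0,0.415],[0,0,0.415]],"grip":[0.6,0.6,0.6,0.6,0.6]}'
python3 -c "
from h import *
s=plan(637,-18,116,-85.4)"
```

```text
t: 31.25
position: [640.0, -16.2, 166.1]
ee_rot: [[0.88, 0.474, -0.004], [0.474, -0.88, 0.001], [-0.003, -0.002, -1.0]]
ft_force: [-0.2, -0.7, -0.6]
grip_width: 37.5
gripper_force: 0.0
t: 31.75
position: [640.5, -16.6, 166.9]
ee_rot: [[0.996, 0.086, -0.002], [0.086, -0.996, 0.001], [-0.002, -0.001, -1.0]]
ft_force: [-0.7, -0.1, -0.1]
grip_width: 37.7
gripper_force: 0.0
 dp [-3.5, 1.1, 50.9] ang [-0.0008, 0.0021, 0.0057] q6~ 1.46 rows 2.0
```

```bash
python3 -m pendant '{"dp":[[-3.5,1,25],[-3.5,1,51],[-3.5,1,51],[-3.5,1,51],[-3.5,1,51],[-3.5,1,51],[-3.5,1,51],[-3.5,1,51]],"angular":[[0,0,0],[0,0,0],[0,0,0],[0,0,0],[0,0,0],[0,0,0],[0,0,0],[0,0,0]],"grip":[0.6,0.6,0.6,1,1,1,1,1]}' 15
python3 -m pendant '{"dp":[[0,0,0],[0,0,0],[0,0,0],[0,0,0],[0,0,0],[0,0,0],[0,0,0],[0,0,0]],"angular":[[0,0,-0.1],[0,0,-0.2],[0,0,-0.32],[0,0,-0.44],[0,0,-0.56],[0,0,-0.68],[0,0,-0.8],[0,0,-0.8]],"grip":[1,1,1,1,1,1,1,1]}'
python3 -m pendant '{"dp":[[0,0,0],[0,0,0],[0,0,0],[0,0,0],[0,0,0],[0,0,0],[0,0,0],[0,0,0]],"angular":[[0,0,-0.12],[0,0,-0.24],[0,0,-0.36],[0,0,-0.48],[0,0,-0.6],[0,0,-0.7],[0,0,-0.76],[0,0,-0.76]],"grip":[1,1,1,1,1,1,1,1]}'
python3 -m pendant '{"dp":[[0,0,0],[0,0,0],[0,0,0],[0,0,0],[0,0,-20],[0,0,-50],[0,0,-50]],"angular":[[0,0,0],[0,0,0],[0,0,0],[0,0,0],[0,0,0],[0,0,0],[0,0,0]],"grip":[1,0.6,0.6,0.6,0.6,0.6,0.6]}'
python3 -c "
from h import *
s=plan(620.5,201,170,-85)
s=plan(620.5,201,116,-83,s)"
```

```text
t: 32.55
position: [638.5, -19.0, 118.3]
ee_rot: [[0.997, 0.083, 0.002], [0.083, -0.997, -0.0], [0.002, 0.001, -1.0]]
ft_force: [0.2, 0.3, 3.7]
grip_width: 10.8
gripper_force: 15.0
t: 33.35
position: [638.3, -18.6, 118.3]
ee_rot: [[0.635, 0.772, 0.002], [0.772, -0.635, 0.0], [0.002, 0.001, -1.0]]
ft_force: [-0.3, 1.1, 5.4]
grip_width: 10.7
gripper_force: 15.0
t: 34.15
position: [637.9, -18.5, 118.3]
ee_rot: [[-0.07, 0.998, 0.001], [0.998, 0.07, 0.001], [0.001, 0.001, -1.0]]
ft_force: [-0.9, 0.9, 6.9]
grip_width: 10.6
gripper_force: 15.0
t: 34.85
position: [640.2, -19.2, 170.7]
ee_rot: [[-0.071, 0.997, 0.007], [0.997, 0.071, -0.001], [-0.001, 0.007, -1.0]]
ft_force: [0.9, -0.9, 0.8]
grip_width: 37.9
gripper_force: 0.0
 dp [221.1, -4.0, 0.3] ang [0.0069, -0.0045, 1.5546] q6~ 1.8 rows 11.0
 dp [0.0, 0.0, 54.0] ang [0.0, 0.0, -0.0349] q6~ 1.76 rows 2.0
```

```bash
python3 -m pendant '{"dp":[[40,0,-10],[80,-1,-10],[120,-2,-10],[160,-3,-10],[200,-4,-10],[221,-4,0],[221,-4,0],[221,-4,0]],"angular":[[0,0,0.15],[0,0,0.3],[0,0,0.45],[0,0,0.6],[0,0,0.75],[0,0,0.9],[0,0,1.05],[0,0,1.15]],"grip":[0.6,0.6,0.6,0.6,0.6,0.6,0.6,0.6]}'
python3 -m pendant '{"dp":[[0,0,0],[0,0,0],[0,0,0],[0,0,0],[0,0,0]],"angular":[[0,0,0.15],[0,0,0.3],[0,0,0.36],[0,0,0.36],[0,0,0.36]],"grip":[0.6,0.6,0.6,0.6,0.6]}'
python3 -c "
from h import *
s=plan(620.5,201,117,-82)
f=grab('side');D=cloud(f);hsv=cv2.cvtColor(f['pixels'],cv2.COLOR_BGR2HSV);z=D[...,2];R=(abs(D[...,0]-629)<140)&(abs(D[...,1]-92)<150)
m=R&(z>100)&(z<116)&(hsv[...,1]<80); k,l,st,c=cv2.connectedComponentsWithStats(m.astype(np.uint8))
for i in range(1,k):
    if st[i,4]>15: p=D[l==i]; r=cv2.minAreaRect(p[:,:2].astype(np.float32)); print('  wing',st[i,4],np.round(r[0],1),np.round(r[1],1),round(r[2],1))
"
```

```text
t: 35.65
position: [616.8, 202.3, 165.2]
ee_rot: [[0.883, 0.47, -0.003], [0.47, -0.883, -0.001], [-0.003, -0.001, -1.0]]
ft_force: [0.3, -0.5, -0.2]
grip_width: 37.4
gripper_force: 0.0
t: 36.15
position: [617.5, 201.2, 166.2]
ee_rot: [[0.991, 0.133, -0.001], [0.133, -0.991, -0.0], [-0.001, 0.0, -1.0]]
ft_force: [0.1, -0.5, -0.7]
grip_width: 37.4
gripper_force: 0.0
 dp [3.0, 0.6, 49.2] ang [0.0, 0.0013, -0.006] q6~ 1.74 rows 1.0
  wing 34 [638.1 -14.1] [10.6 32.3] 4.9
  wing 60 [621.4 204.2] [32.1 11.4] 10.3
```

The right button is now square across the lid (its wing runs along y). Now the left one.

```bash
python3 -m pendant '{"dp":[[3,0.5,25],[3,0.5,49],[3,0.5,49],[3,0.5,49],[3,0.5,49],[3,0.5,49],[3,0.5,49],[3,0.5,49]],"angular":[[0,0,0],[0,0,0],[0,0,0],[0,0,0],[0,0,0],[0,0,0],[0,0,0],[0,0,0]],"grip":[0.6,0.6,0.6,1,1,1,1,1]}' 15
python3 -m pendant '{"dp":[[0,0,0],[0,0,0],[0,0,0],[0,0,0],[0,0,0],[0,0,0],[0,0,0],[0,0,0]],"angular":[[0,0,-0.1],[0,0,-0.2],[0,0,-0.32],[0,0,-0.44],[0,0,-0.56],[0,0,-0.68],[0,0,-0.8],[0,0,-0.8]],"grip":[1,1,1,1,1,1,1,1]}'
python3 -m pendant '{"dp":[[0,0,0],[0,0,0],[0,0,0],[0,0,0],[0,0,0],[0,0,0],[0,0,0],[0,0,0]],"angular":[[0,0,-0.12],[0,0,-0.24],[0,0,-0.36],[0,0,-0.48],[0,0,-0.6],[0,0,-0.69],[0,0,-0.69],[0,0,-0.69]],"grip":[1,1,1,1,1,1,1,1]}'
python3 -m pendant '{"dp":[[0,0,0],[0,0,0],[0,0,0],[0,0,0],[0,0,-20],[0,0,-60],[-40,0,-110],[-90,0,-160]],"angular":[[0,0,0],[0,0,0],[0,0,0],[0,0,0],[0,0,0],[0,0,0],[0,0,0],[0,0,0]],"grip":[1,0.6,0.6,0.6,0.6,0.6,0.6,0.6]}'
python3 -m pendant '{"dp":[[-80,0,0],[-80,0,0],[-80,0,0],[-80,0,0]],"angular":[[0,0,0],[0,0,0],[0,0,0],[0,0,0]],"grip":[0.6,0.6,0.6,0.6]}'
python3 - <<'E'
from h import *
f=grab('side','s7');t=grab('top','t7');w=grab('wrist','w7')
for n,im,D in(('s',f,cloud(f)),('w',w,wcloud(w))):
  hsv=cv2.cvtColor(im['pixels'],cv2.COLOR_BGR2HSV);z=D[...,2];R=(abs(D[...,0]-629)<140)&(abs(D[...,1]-92)<150)
  m=R&(hsv[...,0]<15)&(hsv[...,1]>200)&(hsv[...,2]>100)&(z>60)&(z<100)
  p=D[m];r=cv2.minAreaRect(p[:,:2].astype(np.float32)); A=np.c_[p[:,:2],np.ones(len(p))];print(n,m.sum(),np.round(r[0],1),np.round(r[1],1),round(r[2],1),np.median(p[:,2]).round(1),'plane',np.linalg.lstsq(A,p[:,2],rcond=None)[0].round(4))
  m=R&(z>101)&(z<116)&(hsv[...,1]<80); k,l,st,c=cv2.connectedComponentsWithStats(m.astype(np.uint8))
  for i in range(1,k):
    if st[i,4]>15: p=D[l==i]; r=cv2.minAreaRect(p[:,:2].astype(np.float32)); print('  wing',st[i,4],np.round(r[0],1),np.round(r[1],1),round(r[2],1),np.median(p[:,2]).round(1))
c=t['pixels'][60:310,0:500]
cv2.imwrite('pics/c7.png',np.hstack([cv2.resize(w['pixels'],(320,240)),cv2.resize(c,(480,240))]))
E
```

```text
t: 37.0
position: [621.8, 200.4, 119.5]
ee_rot: [[0.991, 0.132, 0.003], [0.132, -0.991, -0.001], [0.003, 0.001, -1.0]]
ft_force: [0.5, -3.1, 4.0]
grip_width: 11.0
gripper_force: 15.0
t: 37.8
position: [621.7, 200.6, 119.4]
ee_rot: [[0.596, 0.803, 0.002], [0.803, -0.596, -0.001], [0.001, 0.002, -1.0]]
ft_force: [-0.1, -2.8, 6.4]
grip_width: 10.6
gripper_force: 14.9
t: 38.6
position: [621.5, 200.7, 119.4]
ee_rot: [[-0.049, 0.999, 0.002], [0.999, 0.049, -0.001], [-0.001, 0.002, -1.0]]
ft_force: [0.6, -3.9, 5.8]
grip_width: 11.2
gripper_force: 14.9
t: 39.4
position: [624.1, 136.1, 254.3]
ee_rot: [[-0.054, 0.999, -0.0], [0.999, 0.054, 0.001], [0.001, -0.0, -1.0]]
ft_force: [0.8, -0.4, -0.0]
grip_width: 37.6
gripper_force: 0.0
t: 39.8
position: [628.3, 55.5, 252.7]
ee_rot: [[-0.05, 0.999, -0.001], [0.999, 0.05, 0.001], [0.001, -0.001, -1.0]]
ft_force: [1.3, 1.1, -0.4]
grip_width: 37.4
gripper_force: 0.0
s 2039 [630.9  94.8] [138.3 181.5] 4.8 77.1 plane [ 1.70000e-03 -1.00000e-04  7.61321e+01]
  wing 31 [637.7 -14.9] [10.7 33.1] 3.5 106.1
  wing 50 [621.2 204. ] [10.7 32.4] 5.7 106.1
w 16991 [629.8  89.5] [138.5 184.1] 4.4 77.7 plane [4.00000e-04 2.00000e-04 7.75396e+01]
  wing 357 [620.9 200.5] [11.  33.7] 3.4 107.2
  wing 824 [629.3  92. ] [10.4 85.6] 3.4 103.5
  wing 263 [637.3 -18.3] [10.4 34.2] 3.5 107.1
```

View pics/c7.png

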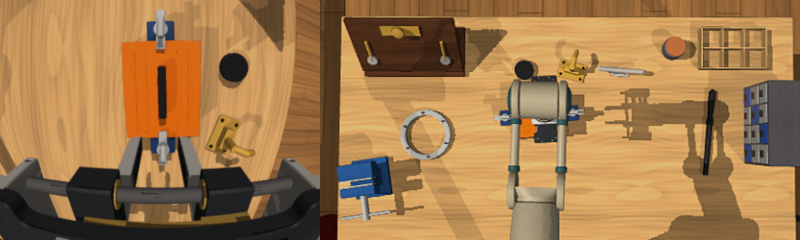

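The wrist view shows both turnbuttons square across the seated lid, at (160,25) and (160,150). The top view shows no pawls left on the counter and the other stock in place. The gripper touches nothing, so I'm handing in.

```bash
python3 -c "
from h import *
print(job.close_job())"
```

```text
the job is handed in; nothing more can be done
None
```

The job is handed in, though it returned no verdict: all three pawls are in the case, the lid is pressed home and level, both turnbuttons are square across it, and the other stock was left alone.

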